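# Unlock the tile press and hold its cam lever at full lift

## Task

With the wooden mallet, knock the red lock pin of the green tile press all the way down, then set the mallet down again on the table. Next swing the cam lever, which has a black cross-bar as its grip, up until it stands straight up, where the cam lifts the terracotta tile highest out of its frame, and finish while still holding the lever there, because it springs back when let go. Touch the lock pin with nothing but the mallet, do not drop the mallet from a height, leave the tile untouched on its tray, and leave the other pottery things where they stand.

Things in the scene. Friction and masses are not known exactly. Their poses are not given: they have to be found in the camera images.
- press: Tile press, fixed to the table but standing somewhere else each time, with its own yaw: dark steel base plate 210 x 190 x 12 mm (190 along its y, shifted 15 mm to +y) under a green square frame, 116 mm outside, centred at x 0, y +15 mm, its top rim 94 mm above the table. Origin: on the table, at the middle of the base in x; z up. The lever is on its -y side and leans towards -x at first; the lock pin is on its +y side.
- lock_pin_top (a point): Centre of the top face of the lock pin's red head (26 mm diameter, 12 mm thick, upright axis), 120 mm above the table when the pin is up and 104 mm when it is fully down; at x -6, y +95 mm in the press frame. The mallet's face may overhang the green frame: all round the pin nothing is higher than 94 mm. A 5 N to 7 N push moves it; friction keeps it where it was driven.
- lock_pin (a joint): How far the sprung lock pin is driven down, in m: 0 up, 0.016 at its stop. It starts between 0 and 0.003. Up, its dog blocks a tooth of the cam shaft and the lever can move only about 0.07 rad; the lever is free from 0.013 on.
- cam_lever (a joint): Angle of the cam lever in rad: 0 as it rests, leaning 1.25 rad from upright towards the press's -x; it grows as the lever is swung up. At 1.25 the lever stands straight up and the lift of the tile is highest (20 mm); beyond that, up to the stop at 1.70, the tile sinks again. A return spring pulls it back to 0: about 4 N at the cross-bar when upright.
- lever_bar (a point): Grasp point on the lever's black cross-bar: round, 18 mm diameter, 85 mm long, level, parallel to the press's y axis, 130 mm from the pivot line. This point is 42 mm outward (-y) from the steel arm, 39 mm from the bar's free end. About 91 mm above the table at first, 180 mm when upright. The bar may turn between the fingers.
- lever_pivot (a point): Point on the lever's level pivot line (along the press's y), in the plane in which lever_bar moves; 50 mm above the table. lever_bar moves on a circle of 130 mm radius about it: from it, lever_bar lies 130 mm x (-sin(1.25 - a) along the press's x, cos(1.25 - a) up), a being the lever's joint value.
- mallet: Wooden mallet, about 0.34 kg, standing on one of its two flat faces: round head 56 mm diameter, 80 mm tall, upright axis, black band at each end; its level handle sticks out to the mallet's -x (towards the robot, more or less). Origin: centre of the face it stands on, which is also the face to strike with; z up through the head.
- mallet_grip (a point): Grasp point on the mallet's handle: box section 24 mm wide (mallet's y), 26 mm high, its axis 40 mm above the lower face; 65 mm to -x from the head's axis. The handle reaches from 28 to 166 mm behind the head's axis.
- mallet_head (a point): Centre of the mallet's head, 40 mm above its lower face.
- tile: Terracotta tile, 98 x 98 x 12 mm, lying loose on the lift tray inside the green frame. Origin: centre of its underside, 77 mm above the table at first, 98 mm at full lift.
- tray_top (a point): Centre of the top of the lift tray (98 x 98 mm) under the tile; the cam raises it.
- glaze_jar: Green glass jar with blue lid, 68 mm diameter, 100 mm tall; stands left or right of the press, opposite to the mallet. Origin: centre of its underside.
- bowl: Olive bowl, 120 mm diameter, 55 mm tall, behind the press. Origin: centre of its underside.
- cup: Cream cup, 76 mm diameter, 75 mm tall, behind the press. Origin: centre of its underside.
- spare_tile: Spare terracotta tile, 98 x 98 x 12 mm, flat on the table at the left. Origin: centre of its underside.
- glaze_brush: Glaze brush lying on the table at the right, about 200 mm long. Origin: under the middle of its length.
Mind the look-alikes: they are no part of the job. Of the things shaped like the mallet, the wooden one is meant.

How it is judged:
On the way, in this order (a step that is already met when the one before it is completed fails the run):
1. the mallet, held by the fingers, has driven the lock pin down (value of joint lock_pin above 0.013 m and contact force between mallet and lock_pin above 0.5 N and contact force between mallet and the fingers above 0.5 N).
2. the mallet is set down on the table and let go (height (world z) of mallet_head below 0.055 m and contact force between mallet and the fingers below 0.1 N and contact force between mallet and press below 0.1 N and linear speed of mallet below 0.03 m/s), for 0.2 s.
3. the lever is held upright by the fingers (value of joint cam_lever between 1.13 and 1.37 rad and contact force between the fingers and cam_lever above 0.5 N), for 0.3 s.
At the end, for the whole second after the job is handed in: Lever still, within 0.12 rad (7 degrees) of straight up, fingers bearing on it; lock pin still down (13 of 16 mm or more); tile flat on the raised tray, within 8 mm of its centre; mallet at rest on the table, not on the press, not touched by the robot (all of step 2 and all of step 3 and velocity of joint cam_lever between -0.05 and 0.05 rad/s and value of joint lock_pin above 0.013 m and horizontal distance between tile and tray_top below 0.008 m and z of tile in the frame of tray_top below 0.003 m and height (world z) of tile above 0.095 m and angle between tile's own z axis and vertical below 0.06 rad); the arm keeps its last pose, push and grip.
It fails at once if the robot touches the lock pin with anything but the mallet (contact force between any of the fingers, the arm and lock_pin above 0.5 N).
It fails at once if the mallet falls through the air from more than 35 mm (height (world z) of mallet_head above 0.075 m and contact force between mallet and anything else below 0.02 N).
It fails at once if the robot or the mallet touches the tile (contact force between any of the fingers, the arm, mallet and tile above 0.5 N).
It fails at once if another pottery thing is moved by more than 40 mm (distance of any of glaze_jar, bowl, cup, spare_tile, glaze_brush from where it was at the start of the episode above 0.04 m).
It also fails if it takes over 58 s, if anything falls off the work surface, if the arm or the gripper's body presses on something with over 40 N, if the wrist force passes 120 N, or if a joint passes its speed limit or range.

## Robot

A 6-joint arm with a two-finger parallel gripper is mounted at the origin on the work surface. World frame = base frame: x ahead of the robot, y to its left, z up, the work surface at z = 0. Lengths are in m, angles in rad, forces in N, time in s.
With the tool pointing down it reaches from about 0.325 to 0.925 m from the base axis. Payload 3.1 kg.
Tool frame: the origin (TCP) lies at the very end of the fingers, on their centre line; the grasp point (between the pads) lies 19 mm behind it; z points along the fingers, y is the direction in which the jaws open and shut (so a half turn about z gives the same grasp; the last joint's range is limited). The gripper opens to 85 mm and grips with 20 to 120 N. Pads are 22 mm wide; open, the fingers measure 114 mm over their backs; the gripper's body (76 mm by 85 mm) begins 54 mm behind the grasp point. The pads swing forward as they close: fully open they stand 13 mm farther back than shut.
Start: joints at [1.146, 0.217, 1.613, -0, 1.311, -0.112], TCP at [0.192, 0.595, 0.231] pointing down, gripper open.
Joint ranges: [-2.75, 2.75], [-0.78, 2.1], [0.31, 2.55], [-1.13, 4.27], [0.13, 2.63], [-2.58, 2.58]. Speed limits (rad/s): [2.79, 2.79, 3.14, 3.14, 3.14, 3.14].

## Interface

Orientations are given as a unit quaternion [x, y, z, w].
In Python, from workcell import status, eyes, close_job gives the robot as it stands.
- The arm moves only by the tool step_arm, never from a script. Its argument "motion" is a list of rows, each a list of 5 numbers: the opening in per cent of the stroke, from 0 (shut) to 100 (fully open), then the shift along the tool's x, y, z in cm, then the turn about the tool's z in degrees. A call has 1 to 10 rows; each row is the pose to reach, as a shift and turn from the pose commanded when the call began, along the tool's axes at that moment; what a row does not reach only later rows make up. A row lasts 1/12 s, in which the tool goes at most 41.7 mm and 7.16 degrees, less where a joint would pass 70% of its speed; a pose out of reach is approached as far as the arm can. A call with a gripper value outside its range is refused whole. The fingers move at their own pace and stop on an object; "newtons" is the grip in N (left out, the last holds). Time passes only in rows, so rows that repeat a pose let the fingers close. It gives the time, the measured TCP pose, the force and the opening at its end, in the units of the state.
- status.get_state(): the state, without advancing time (a new reading comes with each control period).
- eyes.camera(name): name is "side" or "top"; returns (picture, depth): 480x640x3 uint8, red, green, blue; 480x640 float32, m along the optical axis (not along the pixel's ray), 0 where there is no reading.
- eyes.camera_params(name): a dict with "fovy" (degrees; the focal length in pixels is half the picture's height over the tangent of half this angle, whatever the lens; pixels are square), "cx", "cy" (the principal point, pixels), "pose" (4x4, takes a point from camera to world coordinates). Camera axes: x right, y down, z forward; pixel columns grow to the right and rows downward; lengths in m; the calibration is good to about 2 mm. A picture is of the moment at which its call begins. camera_params takes no time and is no camera call.
- close_job(): hands the job in, once; it reports no verdict.
The state is a dict: "time": time; "q": joint angles; "qvel": joint speeds; "joint_torque": joint torques, N m; "ee_pos": TCP position; "ee_rot": TCP orientation; "wrist_force": force on the tool from outside, world axes, zero at the start; "ft_torque": the same for the moment, N m; "finger_gap": finger opening in m.
Only numpy, scipy, OpenCV 4.12 (cv2) and the standard library are available. Lean on these libraries where they do the work, as an engineer would, in place of code of your own. Each camera call takes 0.05 s, during which the arm holds its last target.

## Working session

There is one attempt and no reset: what is moved stays moved. The work goes in short steps, Python scripts to look and compute and a tool call to move; the robot and the scene stay as the last step left them, time stands still between calls to the robot, and variables do not carry over. Pictures are saved under pics/ and viewed, and the job is handed in when it is done.

Besides the shell and the picture viewer there is one more tool, called as a command line: name --pt "numbers of a row" for each row, then --argument value for the rest. step_arm: Moves the arm, as the interface text tells. Its arguments: {"type":"object","properties":{"motion":{"type":"array","items":{"type":"array","items":{"type":"number"}}},"newtons":{"type":"number"}},"required":["motion"]}

```bash
ls; mkdir -p pics
python3 - <<'E'
from workcell import status, eyes
import cv2,numpy as np
print(status.get_state())
for n in("side","top"):
    p,d=eyes.camera(n); np.savez(f"pics/{n}0.npz",p=p,d=d); cv2.imwrite(f"pics/{n}0.png",p[:,:,::-1]); print(n,eyes.camera_params(n))
E
```

```text
pics
{'time': 0.0, 'q': array([ 1.14580063e+00,  2.17786116e-01,  1.61493032e+00, -1.24244116e-05,
        1.31126357e+00, -1.12188965e-01]), 'qvel': array([ 0.00013071, -0.00126519,  0.00092585, -0.00093147, -0.00112261,
        0.00034389]), 'joint_torque': array([-2.51918482e-05, -3.96835184e+01, -3.03854585e+01, -1.07769242e-04,
        9.51901486e-03,  6.44533003e-06]), 'ee_pos': array([0.1919729 , 0.5939399 , 0.22995042]), 'ee_rot': array([ 1.55764797e-01,  9.87793452e-01, -1.15246980e-03, -3.10984055e-04]), 'wrist_force': array([-0.07253869,  0.60278363, -1.40503991]), 'ft_torque': array([0.02889845, 0.04251162, 0.04163893]), 'finger_gap': 0.0852845145941373}
side {'fovy': 56.467520999450876, 'cx': 326.21649379059954, 'cy': 246.4067507970895, 'pose': array([[-0.99766642, -0.04398858,  0.05221809,  0.4987447 ],
       [-0.06759871,  0.74390214, -0.6648609 ,  0.69949953],
       [-0.00959886, -0.66683927, -0.74513975,  0.88061477],
       [ 0.        ,  0.        ,  0.        ,  1.        ]])}
top {'fovy': 49.91592112615157, 'cx': 311.78100000353874, 'cy': 250.6025928849757, 'pose': array([[ 0.0180592 , -0.99222408,  0.12314721,  0.36926986],
       [-0.99982704, -0.01846906, -0.00218742, -0.0083985 ],
       [ 0.00444482, -0.1230864 , -0.992386  ,  1.61562157],
       [ 0.        ,  0.        ,  0.        ,  1.        ]])}
```

View pics/side0.png

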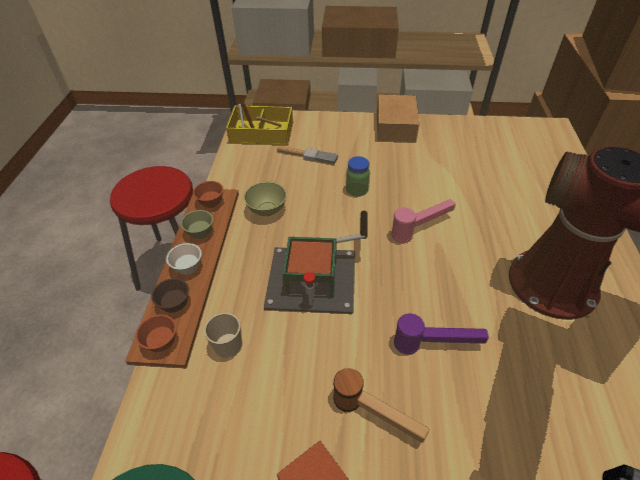

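View pics/top0.png

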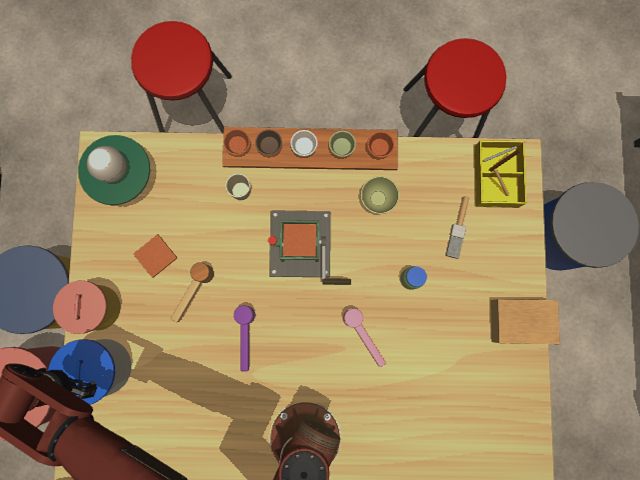

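The mallet-shaped things in the side view are wooden (348,390), purple (410,335) and pink (403,225). The wooden one is also at (200,272) in the top view, and it is the one named, with its wood colour and dark bands. I'll confirm that in a crop and measure.

```bash
cat > h.py <<'E'
import numpy as np,cv2
from workcell import eyes,status
def cam(n): 
    c=eyes.camera_params(n); f=240/np.tan(np.radians(c["fovy"])/2); return c["pose"],f,c["cx"],c["cy"]
def cloud(n,d):
    T,f,cx,cy=cam(n); v,u=np.mgrid[:480,:640]
    P=np.stack([(u-cx)/f*d,(v-cy)/f*d,d],-1); return P@T[:3,:3].T+T[:3,3]
def ray(n,u,v,z):
    T,f,cx,cy=cam(n); r=T[:3,:3]@np.array([(u-cx)/f,(v-cy)/f,1]); o=T[:3,3]; return o+r*(z-o[2])/r[2]
def proj(n,p):
    T,f,cx,cy=cam(n); q=T[:3,:3].T@(np.asarray(p)-T[:3,3]); return q[0]/q[2]*f+cx,q[1]/q[2]*f+cy
E
python3 - <<'E'
from h import *
S={n:np.load(f"pics/{n}0.npz") for n in("side","top")}
a=cv2.resize(S["side"]["p"][340:460,310:450],None,fx=4,fy=4); b=cv2.resize(S["top"]["p"][200:330,160:360],None,fx=4,fy=4)
cv2.imwrite("pics/ca.png",a[:,:,::-1]);cv2.imwrite("pics/cb.png",b[:,:,::-1])
c=cv2.resize(S["side"]["p"][190:330,250:390],None,fx=4,fy=4);cv2.imwrite("pics/cc.png",c[:,:,::-1])
for n in S:
    P=cloud(n,S[n]["d"]); z=P[...,2]
    tab=np.median(z[(abs(P[...,0]-.45)<.05)&(abs(P[...,1]-.05)<.2)&(abs(z)<.02)]);print(n,"table",tab)
    reg=dict(side=(slice(360,445),slice(325,435)),top=(slice(255,325),slice(165,220)))[n]
    p=P[reg].reshape(-1,3)
    head=p[p[:,2]>.07]; hd=p[(p[:,2]>.045)&(p[:,2]<.058)]
    print("head",len(head),head.mean(0),head.min(0),head.max(0))
    m=np.linalg.norm(hd[:,:2]-head.mean(0)[:2],axis=1)>.045; hd=hd[m]
    (ct,(w,h),ang)=cv2.minAreaRect(hd[:,:2].astype(np.float32))
    l=cv2.fitLine(hd[:,:2].astype(np.float32),cv2.DIST_HUBER,0,.01,.01).ravel()
    print("handle",len(hd),ct,w,h,ang,l,np.degrees(np.arctan2(l[1],l[0])))
    im=S[n]["p"];hsv=cv2.cvtColor(im,cv2.COLOR_RGB2HSV)
    # press
    r=dict(side=(slice(225,330),slice(250,380)),top=(slice(205,290),slice(262,355)))[n]
    p=P[r];h=hsv[r]
    g=(h[...,0]>45)&(h[...,0]<90)&(h[...,1]>70)
    q=p[g&(p[...,2]>.086)&(p[...,2]<.1)]; print("green rim",len(q),cv2.minAreaRect(q[:,:2].astype(np.float32)))
    q=p[(p[...,2]>.004)&(p[...,2]<.02)&(h[...,2]<110)]; print("base",len(q),cv2.minAreaRect(q[:,:2].astype(np.float32)))
    red=((h[...,0]<5)|(h[...,0]>174))&(h[...,1]>190)&(h[...,2]>100)
    q=p[red]; print("pin",len(q),q.mean(0),q.max(0),q.min(0), np.argwhere(red).mean(0)[::-1]+[r[1].start,r[0].start])
    blk=(h[...,2]<60)&(p[...,2]>.06); q=p[blk];print("bar",len(q),q.mean(0),cv2.minAreaRect(q[:,:2].astype(np.float32)),q.max(0))
E
```

```text
side table -0.00027868474002590293
head 759 [0.49062475 0.35049943 0.13076659] [0.4619546  0.2936084  0.07014066] [0.51757283 0.69949953 0.88061477]
handle 850 (0.39858368039131165, 0.373356431722641) 0.024423275142908096 0.12323938310146332 61.8218994140625 [ 0.875835   -0.4826107   0.39442748  0.37657103] -28.856049
green rim 174 ((0.5890746712684631, 0.027083072811365128), (0.1138392835855484, 0.11538909375667572), 0.5212337970733643)
base 3218 ((0.5898751020431519, 0.02875853329896927), (0.20899799466133118, 0.19054937362670898), 0.5024535655975342)
pin 76 [0.58375795 0.10760411 0.11633074] [0.59506787 0.12134548 0.11977313] [0.57223157 0.09605866 0.11315031] [308.90789474 276.72368421]
bar 435 [0.57514126 0.05273089 0.09156945] ((0.5685826539993286, 0.30789560079574585), (0.7750529646873474, 0.17949074506759644), 87.0727310180664) [0.64653837 0.69949953 0.88061477]
top table 0.00022587878039459497
head 310 [0.48346332 0.30202232 0.17390355] [ 0.36926986 -0.0083985   0.0703937 ] [0.51955999 0.35164365 1.61562157]
handle 322 (0.4049169719219208, 0.3692243695259094) 0.026000404730439186 0.13601142168045044 61.408321380615234 [ 0.8864719  -0.4627824   0.40077838  0.37071565] -27.566795
green rim 207 ((0.5913376808166504, 0.03293664753437042), (0.11339970678091049, 0.12545430660247803), 1.0192562341690063)
base 1893 ((0.5893406271934509, 0.008957900106906891), (0.21184855699539185, 0.21987010538578033), 0.38929277658462524)
pin 23 [0.58674884 0.10553737 0.11692917] [0.59622333 0.11439975 0.12848895] [0.57613805 0.09635191 0.11045704] [272.04347826 239.2173913 ]
bar 53 [ 0.5769999  -0.00992885  0.08387777] ((0.5523999929428101, -0.026241019368171692), (0.2549454867839813, 0.08809512853622437), 31.037439346313477) [0.64486711 0.0707466  0.10649683]
```

Run:
```python
import cv2,numpy as np
a=cv2.imread("pics/ca.png");b=cv2.imread("pics/cb.png");c=cv2.imread("pics/cc.png")
f=lambda x:cv2.resize(x,(400,int(x.shape[0]*400/x.shape[1])))
a,c=f(a),f(c);h=min(a.shape[0],c.shape[0])
cv2.imwrite("pics/cac.png",np.hstack([a[:h],c[:h]]))
```

```text
(no output)
```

View pics/cac.png

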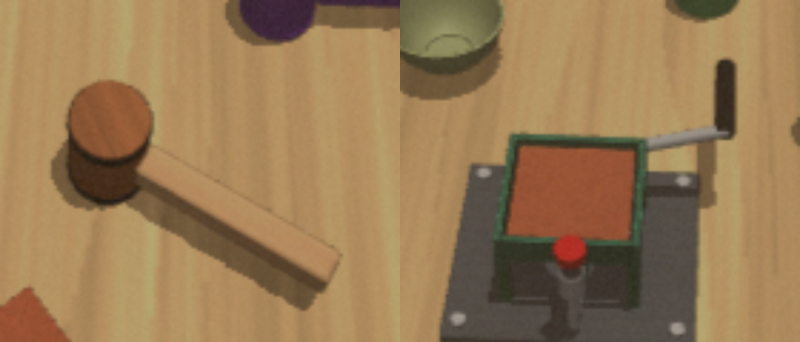

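View pics/cb.png

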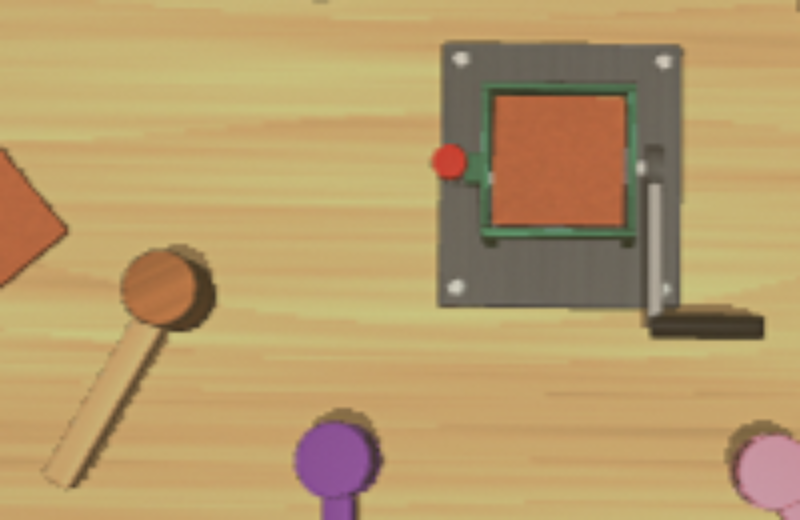

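Crops confirm the wooden mallet, with its brown head and dark band, at side (348,390) and top (200,272). The press is nearly at yaw 0, with the red pin at side (309,277) and the black bar at side (364,224). Next I'll refine the positions, leaving out the zero-depth pixels.

Run:
```python
from h import *
from scipy.spatial.transform import Rotation as R
S={n:np.load(f"pics/{n}0.npz") for n in("side","top")}
for n in S:
    d=S[n]["d"];P=cloud(n,d); P[d==0]=np.nan
    reg=dict(side=(slice(360,445),slice(325,435)),top=(slice(255,325),slice(165,220)))[n]
    p=P[reg].reshape(-1,3);p=p[~np.isnan(p[:,0])]
    t=p[(p[:,2]>.076)&(p[:,2]<.09)]; print(n,"headtop",cv2.minEnclosingCircle(t[:,:2].astype(np.float32)),np.median(t[:,2]),(t.min(0)+t.max(0))/2)
    hd=p[(p[:,2]>.049)&(p[:,2]<.058)]; c=(t.min(0)+t.max(0))/2
    hd=hd[np.linalg.norm(hd[:,:2]-c[:2],axis=1)>.04]
    print("handle",np.median(hd[:,2]),cv2.minAreaRect(hd[:,:2].astype(np.float32)),cv2.fitLine(hd[:,:2].astype(np.float32),cv2.DIST_HUBER,0,.01,.01).ravel())
    p=P.reshape(-1,3); v=cv2.cvtColor(S[n]["p"],cv2.COLOR_RGB2HSV)[...,2].ravel()
    m=(p[:,0]>.42)&(p[:,0]<.52)&(p[:,1]<-.03)&(p[:,1]>-.2)&(p[:,2]>.07)&(p[:,2]<.13)
    q=p[m]; print("bar",len(q),q.min(0),q.max(0),cv2.minAreaRect(q[:,:2].astype(np.float32)))
    qq=q[q[:,1]<-.06]; print(np.median(qq,0))
    m=(p[:,0]>.48)&(p[:,0]<.70)&(p[:,1]<-.035)&(p[:,1]>-.2)&(p[:,2]>.025)&(p[:,2]<.13)
    q=p[m];print("arm",np.percentile(q,[2,50,98],axis=0).round(4).tolist())
r=R.from_quat(status.get_state()["ee_rot"]).as_matrix();print(r)
```

```text
side headtop ((0.49040424823760986, 0.32404130697250366), 0.028661299496889114) 0.07959417779441214 [0.48967561 0.32392031 0.07974866]
handle 0.05241638278334215 ((0.39991939067840576, 0.3726007044315338), (0.02437201328575611, 0.12614181637763977), 61.85874557495117) [ 0.88285214 -0.46965104  0.39889035  0.3736556 ]
bar 292 [ 0.45780857 -0.12814353  0.07193207] [ 0.51839133 -0.03752652  0.10246495] ((0.4884524643421173, -0.0828213021159172), (0.06054633855819702, 0.09009130299091339), 0.5768936276435852)
[ 0.46621926 -0.09007145  0.09723673]
arm [[0.482, -0.1973, 0.0315], [0.5155, -0.0448, 0.0779], [0.6983, -0.0391, 0.0898]]
top headtop ((0.4909687936306, 0.32334965467453003), 0.028769321739673615) 0.0804496970055909 [0.49231509 0.32312078 0.08270182]
handle 0.052907867047342405 ((0.4009286165237427, 0.37067753076553345), (0.024734925478696823, 0.12761661410331726), 61.408321380615234) [ 0.8826966  -0.46994328  0.39914846  0.37153754]
bar 235 [ 0.45947762 -0.12684787  0.07412734] [ 0.51972165 -0.04294773  0.10712918] ((0.48993155360221863, -0.08486798405647278), (0.06030212715268135, 0.08342338353395462), 0.5336626172065735)
[ 0.46812048 -0.09340695  0.09709746]
arm [[0.4831, -0.1932, 0.0491], [0.5518, -0.0464, 0.0696], [0.6956, -0.0385, 0.0913]]
[[-9.51471457e-01  3.07735687e-01 -9.01473263e-04]
 [ 3.07736902e-01  9.51469478e-01 -1.95764210e-03]
 [ 2.55287958e-04 -2.14005717e-03 -9.99997677e-01]]
```

step_arm --pt "70 -30.3 -15.4 0 10.1" --pt "70 -30.3 -15.4 0 10.1" --pt "70 -30.3 -15.4 0 10.1" --pt "70 -30.3 -15.4 0 10.1" --pt "70 -30.3 -15.4 0 10.1" --pt "70 -30.3 -15.4 5 10.1" --pt "70 -30.3 -15.4 8 10.1" --pt "70 -30.3 -15.4 10 10.1" --pt "70 -30.3 -15.4 10 10.1" --pt "70 -30.3 -15.4 10 10.1" --newtons 100

```text
time: 0.93
ee_pos: [0.4319, 0.3486, 0.1243]
ee_rot: [0.244, 0.97, -0.005, -0.003]
wrist_force: [-1.0, -0.7, -1.4]
finger_gap: 0.0596
```

```bash
cat > st.py <<'E'
from h import *
from scipy.spatial.transform import Rotation as R
s=status.get_state();print(s["time"],s["ee_pos"].round(4),s["wrist_force"].round(2),s["ft_torque"].round(2),s["finger_gap"]);M=R.from_quat(s["ee_rot"]).as_matrix();print(M.round(4).tolist())
E
python3 st.py
```

```text
0.9333 [0.4319 0.3486 0.1243] [-1.01 -0.66 -1.4 ] [-0.09  0.11 -0.01] 0.05964496380204776
[[-0.8807, 0.4737, -0.009], [0.4738, 0.8806, -0.0082], [0.004, -0.0115, -0.9999]]
```

step_arm --pt "70 0 0 0 0" --pt "70 0 0 0 0"

```text
time: 1.1
ee_pos: [0.4331, 0.3552, 0.1314]
ee_rot: [0.242, 0.97, 0.0, -0.0]
wrist_force: [0.6, 0.4, -0.2]
finger_gap: 0.0598
```

```bash
python3 st.py
```

```text
1.1 [0.4331 0.3552 0.1314] [ 0.61  0.43 -0.19] [-0.03  0.04 -0.04] 0.05984550555742999
[[-0.8825, 0.4704, -0.0006], [0.4704, 0.8825, 0.0004], [0.0007, 0.0, -1.0]]
```

step_arm --pt "70 0 -0.1 4 0" --pt "70 0 -0.1 7 0" --pt "70 0 -0.1 9 0" --pt "70 0 -0.1 10.4 0" --pt "70 0 -0.1 10.9 0" --pt "70 0 -0.1 10.9 0" --pt "70 0 -0.1 10.9 0"

```text
time: 1.68
ee_pos: [0.4335, 0.3557, 0.024]
ee_rot: [0.241, 0.97, 0.001, 0.001]
wrist_force: [0.4, 0.2, -0.2]
finger_gap: 0.0597
```

```bash
python3 st.py
python3 - <<'E'
from h import *
p,d=eyes.camera("side"); cv2.imwrite("pics/g1.png",cv2.resize(p[300:480,300:500],None,fx=3,fy=3)[:,:,::-1])
E
```

```text
1.6833 [0.4335 0.3557 0.024 ] [ 0.36  0.19 -0.21] [0.02 0.01 0.03] 0.05967371366947792
[[-0.8834, 0.4685, 0.0025], [0.4685, 0.8834, 0.0018], [-0.0014, 0.0027, -1.0]]
```

View pics/g1.png

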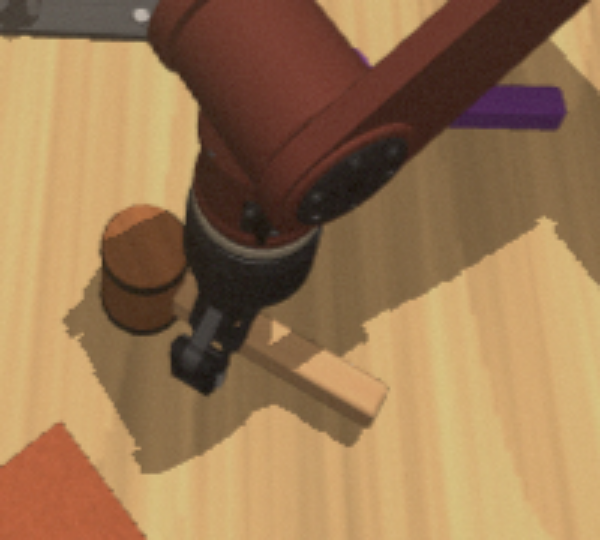

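The fingers straddle the handle, with the near one at (200,360) in the crop. Closing.

step_arm --pt "0 0 0 0 0" --pt "0 0 0 0 0" --pt "0 0 0 0 0" --pt "0 0 0 0 0" --pt "0 0 0 0 0" --pt "0 0 0 0 0" --newtons 110

```text
time: 2.23
ee_pos: [0.4334, 0.3545, 0.0237]
ee_rot: [0.242, 0.97, 0.001, 0.0]
wrist_force: [-2.4, 0.2, 5.3]
finger_gap: 0.0226
```

step_arm --pt "0 0 0 -2 0" --pt "0 0 0 -5 0" --pt "0 0 0 -8 0" --pt "0 0 0 -12 0" --pt "0 0 0 -15 0" --pt "0 0 0 -15 0" --pt "0 0 0 -15 0"

```text
time: 2.82
ee_pos: [0.4338, 0.3547, 0.1741]
ee_rot: [0.242, 0.97, 0.002, 0.001]
wrist_force: [-0.4, -0.5, -4.4]
finger_gap: 0.0221
```

```bash
python3 st.py
python3 - <<'E'
from h import *
p,d=eyes.camera("side"); np.savez("pics/g2.npz",p=p,d=d);cv2.imwrite("pics/g2.png",p[:,:,::-1])
E
```

```text
2.8167 [0.4338 0.3547 0.1741] [-0.43 -0.55 -4.45] [0.1  0.21 0.03] 0.022053971077565585
[[-0.8826, 0.47, 0.0034], [0.47, 0.8826, 0.0025], [-0.0018, 0.0038, -1.0]]
```

View pics/g2.png

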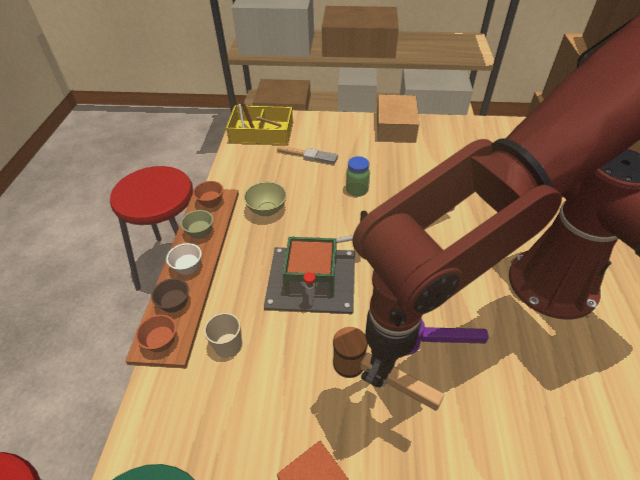

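step_arm --pt "0 -3 -2.4 0 0" --pt "0 -6 -4.8 0 0" --pt "0 -9 -7.3 0 0" --pt "0 -12 -9.7 0 0" --pt "0 -15 -12.1 0 0" --pt "0 -17 -13.7 0 0" --pt "0 -18.3 -14.7 0 0" --pt "0 -18.3 -14.7 0 0" --pt "0 -18.3 -14.7 0 0" --pt "0 -18.3 -14.7 0 0"

```text
time: 3.7
ee_pos: [0.523, 0.1384, 0.1695]
ee_rot: [0.242, 0.97, -0.001, -0.003]
wrist_force: [0.2, 0.3, -3.6]
finger_gap: 0.0221
```

```bash
python3 st.py
python3 - <<'E'
from h import *
for n in("side","top"):
    p,d=eyes.camera(n); P=cloud(n,d);P[d==0]=9
    cv2.imwrite(f"pics/h_{n}.png",cv2.resize(p[190:340,230:430],None,fx=4,fy=4)[:,:,::-1])
    m=(abs(P[...,0]-.583)<.05)&(abs(P[...,1]-.108)<.05)&(P[...,2]>.215)&(P[...,2]<.245)
    q=P[m]; print(n,len(q),q.min(0),q.max(0),np.median(q,0), cv2.minEnclosingCircle(q[:,:2].astype(np.float32)))
    if len(q)>20:
        A=np.c_[q[:,:2]-q[:,:2].mean(0),np.ones(len(q))]; print(np.linalg.lstsq(A,q[:,2],rcond=None)[0])
E
```

```text
3.7 [0.523  0.1384 0.1695] [ 0.19  0.26 -3.63] [ 0.11  0.09 -0.02] 0.022081699836265324
[[-0.8826, 0.47, -0.0057], [0.47, 0.8827, -0.0], [0.005, -0.0027, -1.0]]
side 543 [0.53457756 0.08084008 0.2152177 ] [0.60787494 0.15798654 0.23952859] [0.57897653 0.11407538 0.22430834] ((0.5652369856834412, 0.12074735760688782), 0.047730445861816406)
[-0.06210864 -0.02175002  0.2239732 ]
top 103 [0.55776342 0.08099318 0.2187511 ] [0.60833016 0.10392073 0.23311087] [0.58573608 0.09150744 0.22511297] ((0.5830467939376831, 0.09653564542531967), 0.02587876282632351)
[-0.0217659   0.00667475  0.22537059]
```

View pics/h_side.png

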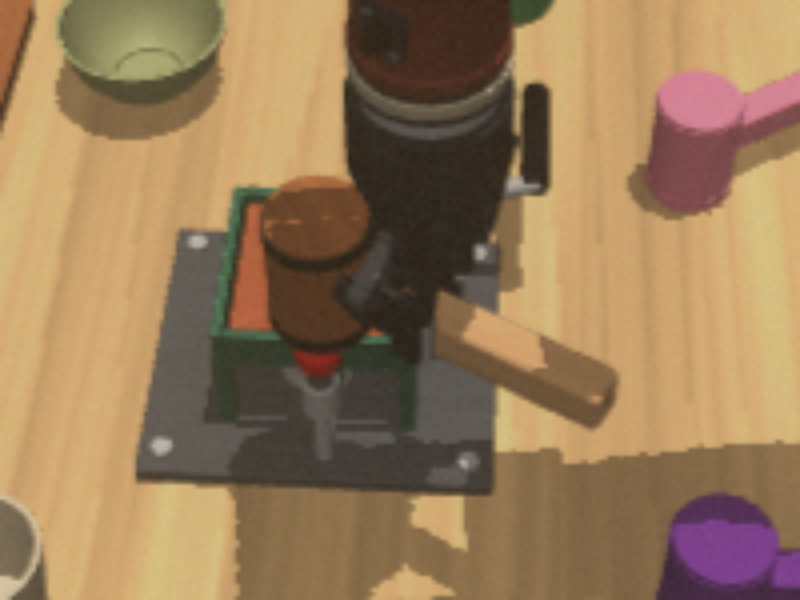

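step_arm --pt "0 0 0 1 0" --pt "0 0 0 1.8 0" --pt "0 0 0 2.3 0" --pt "0 0 0 2.8 0" --pt "0 0 0 3.2 0" --pt "0 0 0 3.6 0" --pt "0 0 0 4.0 0" --pt "0 0 0 4.3 0" --pt "0 0 0 4.5 0" --pt "0 0 0 4.5 0"

```text
time: 4.63
ee_pos: [0.5254, 0.1385, 0.1277]
ee_rot: [0.242, 0.97, 0.0, 0.0]
wrist_force: [-3.3, 0.8, 1.1]
finger_gap: 0.0224
```

```bash
python3 st.py
python3 - <<'E'
from h import *
p,d=eyes.camera("side"); P=cloud("side",d);P[d==0]=9
cv2.imwrite(f"pics/k.png",cv2.resize(p[190:340,230:430],None,fx=4,fy=4)[:,:,::-1])
m=(abs(P[...,0]-.583)<.035)&(abs(P[...,1]-.108)<.035)&(P[...,2]>.175)&(P[...,2]<.22);q=P[m];print(np.median(q,0),len(q))
E
```

```text
4.6333 [0.5254 0.1385 0.1277] [-3.35  0.81  1.08] [ 0.15  0.44 -0.03] 0.02243397522214834
[[-0.8827, 0.4699, 0.0003], [0.4699, 0.8827, 0.0004], [-0.0001, 0.0005, -1.0]]
[0.5822827  0.1125695  0.18314923] 486
```

View pics/k.png

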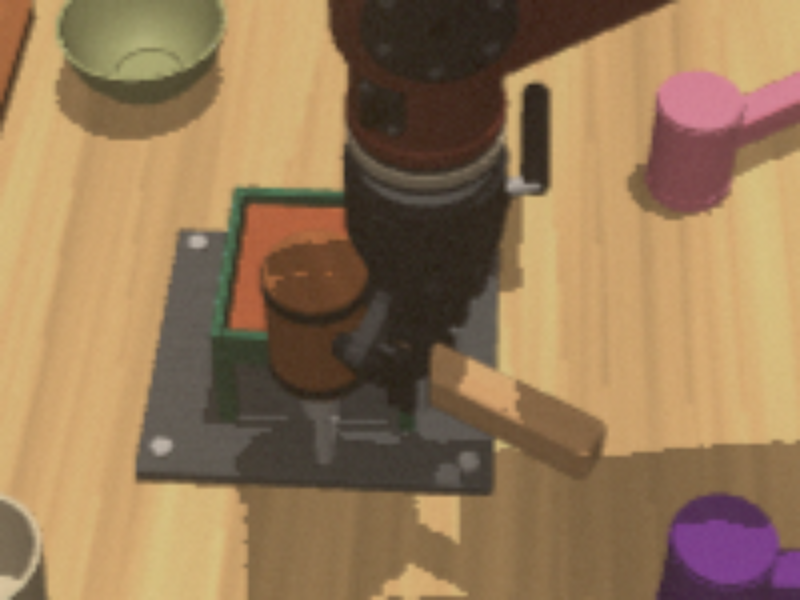

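step_arm --pt "0 0 0 0.2 0" --pt "0 0 0 0.4 0" --pt "0 0 0 0.4 0" --pt "0 0 0 0.4 0"

```text
time: 5.02
ee_pos: [0.5257, 0.1388, 0.1268]
ee_rot: [0.242, 0.97, 0.0, 0.0]
wrist_force: [-11.7, 1.4, 18.3]
finger_gap: 0.0219
```

step_arm --pt "0 0 0 -0.6 0" --pt "0 0 0 -2 0" --pt "0 0 0 -4 0" --pt "0 0 0 -5 0" --pt "0 3 2.4 -5 0" --pt "0 6 4.8 -5 0" --pt "0 9 7.3 -5 0" --pt "0 12 9.7 -5 0" --pt "0 15 12.1 -5 0" --pt "0 18.3 14.7 -5 0"

```text
time: 5.85
ee_pos: [0.4327, 0.3549, 0.1727]
ee_rot: [0.243, 0.97, 0.0, 0.001]
wrist_force: [1.5, 0.4, -4.0]
finger_gap: 0.0223
```

step_arm --pt "0 0 0 0 0" --pt "0 0 0 0 0" --pt "0 0 0 0 0"

```text
time: 6.1
ee_pos: [0.433, 0.3535, 0.1726]
ee_rot: [0.242, 0.97, -0.0, 0.0]
wrist_force: [0.3, -1.2, -4.4]
finger_gap: 0.0222
```

```bash
python3 st.py
python3 - <<'E'
from h import *
p,d=eyes.camera("side"); P=cloud("side",d);P[d==0]=9
cv2.imwrite(f"pics/m.png",p[:,:,::-1])
h=cv2.cvtColor(p,cv2.COLOR_RGB2HSV)
red=((h[...,0]<5)|(h[...,0]>174))&(h[...,1]>190)&(h[...,2]>100)&(abs(P[...,0]-.583)<.04)&(abs(P[...,1]-.108)<.04)
q=P[red];print("pin",len(q),q.mean(0),q.max(0))
m=(abs(P[...,0]-.491)<.04)&(abs(P[...,1]-.3235)<.04)&(P[...,2]>.215)&(P[...,2]<.25);q=P[m];print(np.median(q,0),q.min(0),q.max(0))
if len(q)>20:
        A=np.c_[q[:,:2]-q[:,:2].mean(0),np.ones(len(q))]; print(np.linalg.lstsq(A,q[:,2],rcond=None)[0])
E
```

```text
6.1 [0.433  0.3535 0.1726] [ 0.27 -1.19 -4.45] [0.03 0.12 0.04] 0.02223478198395508
[[-0.8833, 0.4689, 0.0004], [0.4689, 0.8833, -0.0009], [-0.0007, -0.0006, -1.0]]
pin 77 [0.58383527 0.10755532 0.10325816] [0.59517983 0.118983   0.10974304]
[0.49020574 0.32753698 0.22793772] [0.46139475 0.29475728 0.21574532] [0.51798765 0.35224654 0.23146655]
[-0.00842159 -0.07013996  0.22734439]
```

View pics/m.png

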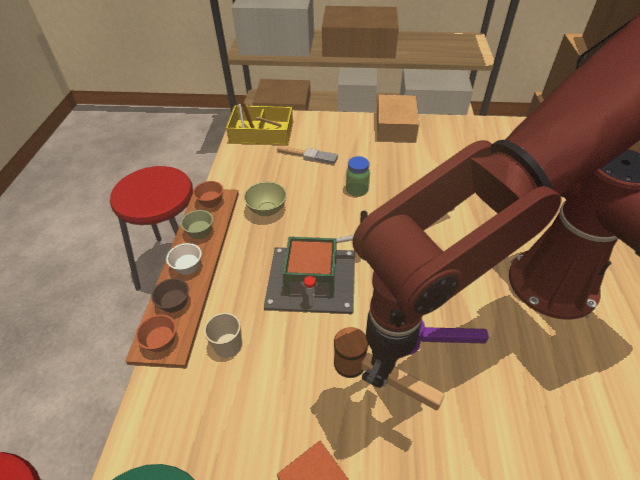

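The pin's mean height fell from 0.116 to 0.103 m, and the push reached about 22 N at the stop, so it is fully down. Now I'll set the mallet down where it stood.

step_arm --pt "0 0 0 4 0" --pt "0 0 0 8 0" --pt "0 0 0 11 0" --pt "0 0 0 13 0" --pt "0 0 0 14 0" --pt "0 0 0 14.5 0" --pt "0 0 0 14.8 0" --pt "0 0 0 15 0" --pt "0 0 0 15 0" --pt "0 0 0 15 0"

```text
time: 6.98
ee_pos: [0.4343, 0.3544, 0.0249]
ee_rot: [0.242, 0.97, 0.001, 0.001]
wrist_force: [0.5, -0.1, -3.7]
finger_gap: 0.022
```

step_arm --pt "0 0 0 0.1 0" --pt "0 0 0 0.2 0" --pt "0 0 0 0.2 0" --pt "0 0 0 0.2 0"

```text
time: 7.32
ee_pos: [0.4341, 0.3547, 0.0237]
ee_rot: [0.242, 0.97, 0.001, 0.001]
wrist_force: [-2.2, -1.5, 5.2]
finger_gap: 0.0222
```

On the table (force turned upward). Opening.

step_arm --pt "65 0 0 0 0" --pt "65 0 0 0 0" --pt "65 0 0 0 0" --pt "65 0 0 0 0" --pt "65 0 0 0 0" --pt "65 0 0 0 0" --pt "65 0 0 0 0" --pt "65 0 0 0 0"

```text
time: 7.98
ee_pos: [0.4329, 0.3537, 0.0212]
ee_rot: [0.242, 0.97, -0.0, -0.0]
wrist_force: [-0.4, -0.3, 0.2]
finger_gap: 0.0556
```

step_arm --pt "65 0 0 -1 0" --pt "65 0 0 -3 0" --pt "65 0 0 -7 0" --pt "65 0 0 -11 0" --pt "65 0 0 -15 0" --pt "65 0 0 -19 0" --pt "65 0 0 -21 0" --pt "65 0 0 -21 0" --pt "65 0 0 -21 0"

```text
time: 8.73
ee_pos: [0.434, 0.3544, 0.2343]
ee_rot: [0.242, 0.97, 0.002, 0.002]
wrist_force: [-0.3, -0.9, -0.6]
finger_gap: 0.0555
```

```bash
python3 st.py
python3 - <<'E'
from h import *
p,d=eyes.camera("side"); P=cloud("side",d);P[d==0]=9
cv2.imwrite(f"pics/n.png",p[:,:,::-1])
m=(abs(P[...,0]-.491)<.05)&(abs(P[...,1]-.3235)<.05)&(P[...,2]>.06)&(P[...,2]<.1);q=P[m];print(np.median(q,0),q.min(0),q.max(0))
E
```

```text
8.7333 [0.434  0.3544 0.2343] [-0.27 -0.93 -0.64] [ 0.   -0.01 -0.02] 0.05554028883822075
[[-0.8828, 0.4698, 0.0045], [0.4698, 0.8828, 0.0028], [-0.0026, 0.0045, -1.0]]
[0.49099217 0.32878957 0.07918826] [0.46369426 0.29595455 0.06002466] [0.51916137 0.35312019 0.08357906]
```

View pics/n.png

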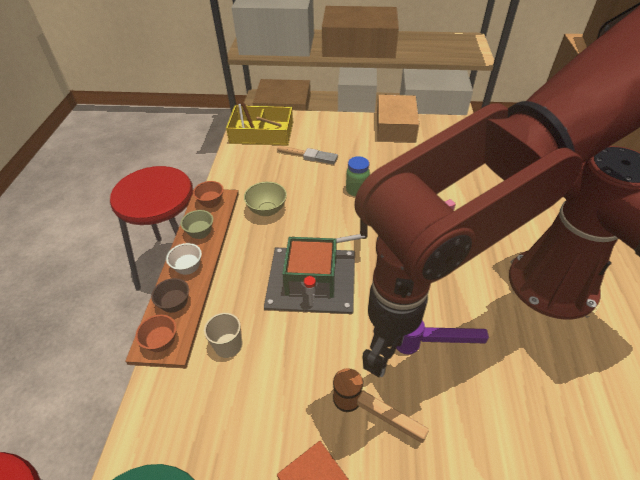

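The mallet stands free at (348,390), as before, and the red pin at (310,282) is down. Next, the lever: I'll check the pink mallet's clearance and compute the move.

Run:
```python
from h import *
from scipy.spatial.transform import Rotation as R
S=np.load("pics/side0.npz");P=cloud("side",S["d"]);P[S["d"]==0]=9
q=P[200:245,390:460].reshape(-1,3);t=q[(q[:,2]>.07)&(q[:,2]<.1)];print("pink head",t.min(0),t.max(0))
s=status.get_state();print(s["q"].round(3))
M=R.from_quat([.242,.9703,0,0]).as_matrix()
print((M.T@(np.array([.4675,-.089,.171])-s["ee_pos"])*100).round(2), np.degrees(np.arctan2(M[1,1],M[0,1])))
```

```text
pink head [ 0.33246326 -0.16561786  0.07011052] [ 0.38863568 -0.10468577  0.08343916]
[ 0.56   0.076  1.771 -0.     1.294 -0.522]
[-23.85 -37.45   6.08] 61.99143442581359
```

step_arm --pt "55 -23.8 -37.4 0 61.5" --pt "55 -23.8 -37.4 0 61.5" --pt "55 -23.8 -37.4 0 61.5" --pt "55 -23.8 -37.4 0 61.5" --pt "55 -23.8 -37.4 0 61.5" --pt "55 -23.8 -37.4 0 61.5" --pt "55 -23.8 -37.4 0 61.5" --pt "55 -23.8 -37.4 0 61.5" --pt "55 -23.8 -37.4 0 61.5" --pt "55 -23.8 -37.4 0 61.5"

```text
time: 9.62
ee_pos: [0.4632, -0.0632, 0.2288]
ee_rot: [0.705, 0.709, -0.001, -0.002]
wrist_force: [0.9, -0.1, -0.3]
finger_gap: 0.0468
```

step_arm --pt "55 0 0 0 0" --pt "55 0 0 0 0" --pt "55 0 0 0 0"

```text
time: 9.87
ee_pos: [0.4638, -0.0612, 0.2293]
ee_rot: [0.705, 0.71, -0.001, -0.002]
wrist_force: [-0.4, -0.4, -0.2]
finger_gap: 0.0468
```

```bash
python3 st.py
```

```text
9.8667 [ 0.4638 -0.0612  0.2293] [-0.41 -0.42 -0.25] [-0.01 -0.02 -0.  ] 0.04677370039214073
[[-0.0073, 1.0, -0.004], [1.0, 0.0073, 0.0019], [0.002, -0.004, -1.0]]
```

step_arm --pt "55 -2.8 0.4 0 0" --pt "55 -2.8 0.4 3 0" --pt "55 -2.8 0.4 6 0" --pt "55 -2.8 0.4 9 0" --pt "55 -2.8 0.4 10.5 0" --pt "55 -2.8 0.4 10.5 0" --pt "55 -2.8 0.4 10.5 0"

```text
time: 10.45
ee_pos: [0.4682, -0.0875, 0.1249]
ee_rot: [0.703, 0.711, -0.001, -0.002]
wrist_force: [0.4, 0.7, -0.4]
finger_gap: 0.0474
```

```bash
python3 st.py
python3 - <<'E'
from h import *
p,d=eyes.camera("side"); P=cloud("side",d);P[d==0]=9
cv2.imwrite(f"pics/o.png",cv2.resize(p[120:330,240:480],None,fx=3,fy=3)[:,:,::-1])
E
```

```text
10.45 [ 0.4682 -0.0875  0.1249] [ 0.42  0.7  -0.39] [-0.09  0.03  0.03] 0.04740934551689873
[[-0.0111, 0.9999, -0.0037], [0.9999, 0.0111, 0.0016], [0.0016, -0.0037, -1.0]]
```

View pics/o.png

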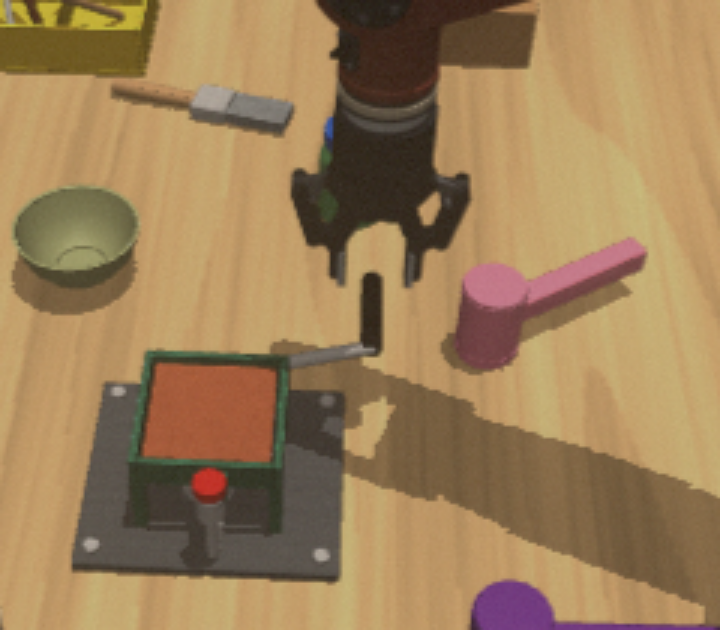

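The fingers straddle the bar at crop (372,310). Going down and closing.

step_arm --pt "55 0 0 2 0" --pt "55 0 0 4 0" --pt "55 0 0 5.3 0" --pt "55 0 0 5.3 0" --pt "0 0 0 5.3 0" --pt "0 0 0 5.3 0" --pt "0 0 0 5.3 0" --pt "0 0 0 5.3 0" --pt "0 0 0 5.3 0" --pt "0 0 0 5.3 0" --newtons 45

```text
time: 11.33
ee_pos: [0.4678, -0.0899, 0.0749]
ee_rot: [0.704, 0.71, -0.002, -0.001]
wrist_force: [-8.5, -1.4, 6.3]
finger_gap: 0.0164
```

```bash
python3 st.py
python3 - <<'E'
import numpy as np
# tool x=+y, tool y=+x, z down ; circle waypoints from a=0
for a in np.linspace(0,1.25,17)[1:]:
    t=1.25-a; print(round(a,3),"ty",round(13*(np.sin(1.25)-np.sin(t)),1),"tz",round(-13*(np.cos(t)-np.cos(1.25)),1))
E
```

```text
11.3333 [ 0.4678 -0.0899  0.0749] [-8.49 -1.44  6.28] [-0.16  1.24  0.  ] 0.016412325843708414
[[-0.0094, 0.9999, -0.0046], [1.0, 0.0094, -0.0006], [-0.0006, -0.0046, -1.0]]
0.078 ty 0.4 tz -1.0
0.156 ty 0.8 tz -1.9
0.234 ty 1.3 tz -2.8
0.312 ty 1.9 tz -3.6
0.391 ty 2.5 tz -4.4
0.469 ty 3.2 tz -5.1
0.547 ty 3.9 tz -5.8
0.625 ty 4.7 tz -6.4
0.703 ty 5.6 tz -7.0
0.781 ty 6.5 tz -7.5
0.859 ty 7.4 tz -7.9
0.938 ty 8.3 tz -8.3
1.016 ty 9.3 tz -8.5
1.094 ty 10.3 tz -8.7
1.172 ty 11.3 tz -8.9
1.25 ty 12.3 tz -8.9
```

step_arm --pt "0 0 0.4 -1.0 0" --pt "0 0 0.8 -1.9 0" --pt "0 0 1.3 -2.8 0" --pt "0 0 1.9 -3.6 0" --pt "0 0 2.5 -4.4 0" --pt "0 0 3.2 -5.1 0" --pt "0 0 3.9 -5.8 0" --pt "0 0 4.7 -6.4 0" --pt "0 0 4.7 -6.4 0" --pt "0 0 4.7 -6.4 0"

```text
time: 12.17
ee_pos: [0.5083, -0.0898, 0.139]
ee_rot: [0.703, 0.711, -0.008, -0.008]
wrist_force: [-23.6, -1.5, 18.5]
finger_gap: 0.0161
```

```bash
python3 st.py
python3 - <<'E'
from h import *
p,d=eyes.camera("side"); P=cloud("side",d);P[d==0]=9
cv2.imwrite(f"pics/q.png",cv2.resize(p[120:330,240:480],None,fx=3,fy=3)[:,:,::-1])
E
```

```text
12.1667 [ 0.5083 -0.0898  0.139 ] [-23.61  -1.46  18.54] [-0.48  4.38  0.  ] 0.01610908122468569
[[-0.0106, 0.9997, -0.0224], [0.9999, 0.0106, -0.0008], [-0.0006, -0.0224, -0.9997]]
```

View pics/q.png

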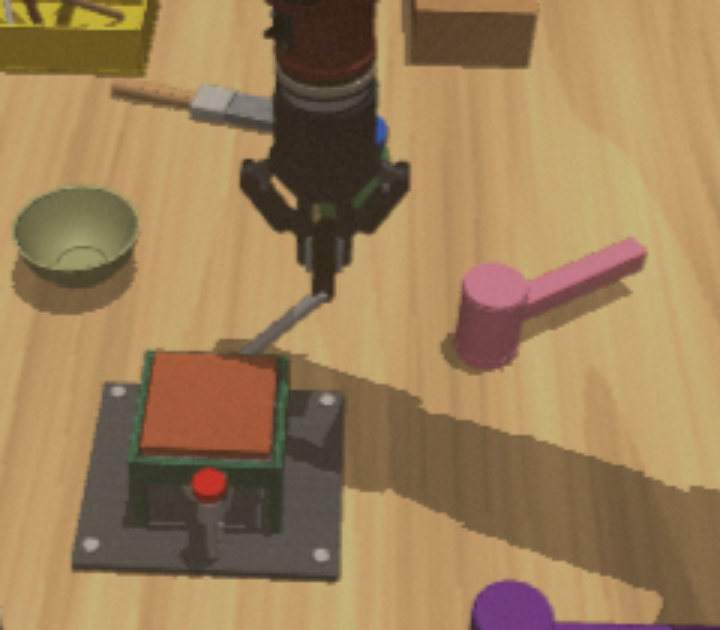

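The lever swings and the tile is rising. The force pushes radially outward, so I'll shift the path outward a little and ease the grip.

step_arm --pt "0 0 0.6 -0.9 0" --pt "0 0 1.5 -1.4 0" --pt "0 0 2.4 -1.8 0" --pt "0 0 3.3 -2.2 0" --pt "0 0 4.3 -2.5 0" --pt "0 0 5.3 -2.7 0" --pt "0 0 6.3 -2.9 0" --pt "0 0 7.2 -2.9 0" --pt "0 0 7.5 -2.9 0" --pt "0 0 7.5 -2.9 0" --newtons 35

```text
time: 13.05
ee_pos: [0.5922, -0.0893, 0.1709]
ee_rot: [0.704, 0.71, -0.0, 0.001]
wrist_force: [-6.0, -1.0, 9.4]
finger_gap: 0.0164
```

step_arm --pt "0 0 0 0 0" --pt "0 0 0 0 0" --pt "0 0 0 0 0"

```text
time: 13.3
ee_pos: [0.5921, -0.0893, 0.1709]
ee_rot: [0.704, 0.71, -0.0, 0.001]
wrist_force: [-5.7, -0.8, 9.0]
finger_gap: 0.0164
```

```bash
python3 st.py
python3 - <<'E'
from h import *
p,d=eyes.camera("side"); np.savez("pics/r.npz",p=p,d=d)
cv2.imwrite(f"pics/r.png",cv2.resize(p[120:330,240:480],None,fx=3,fy=3)[:,:,::-1])
P=cloud("side",d);P[d==0]=9
# lever arm points: y band of steel arm
for z in (.08,.1,.12,.14,.16):
    m=(abs(P[...,2]-z)<.01)&(P[...,1]<-.03)&(P[...,1]>-.065)&(abs(P[...,0]-.59)<.06); q=P[m]
    if len(q): print(z,len(q),np.median(q,0).round(4),q.min(0).round(3),q.max(0).round(3))
h=cv2.cvtColor(p,cv2.COLOR_RGB2HSV)
m=(abs(P[...,0]-.589)<.04)&(abs(P[...,1]-.028)<.04)&(P[...,2]>.07)&(P[...,2]<.13);q=P[m];print("tile top",np.median(q,0),len(q))
E
```

```text
13.3 [ 0.5921 -0.0893  0.1709] [-5.67 -0.85  8.96] [-0.1   1.34 -0.02] 0.01638896690820709
[[-0.0087, 1.0, 0.0013], [1.0, 0.0087, -0.0017], [-0.0018, 0.0013, -1.0]]
0.08 6 [ 0.5877 -0.0439  0.0877] [ 0.584 -0.047  0.086] [ 0.594 -0.042  0.089]
0.1 28 [ 0.5881 -0.041   0.0992] [ 0.535 -0.047  0.091] [ 0.596 -0.031  0.11 ]
0.12 29 [ 0.59   -0.0414  0.1201] [ 0.585 -0.044  0.111] [ 0.596 -0.038  0.13 ]
0.14 29 [ 0.5894 -0.0415  0.139 ] [ 0.585 -0.046  0.13 ] [ 0.595 -0.039  0.15 ]
0.16 36 [ 0.5891 -0.0416  0.1607] [ 0.584 -0.047  0.15 ] [ 0.596 -0.038  0.17 ]
tile top [0.58892072 0.02908693 0.10935222] 906
```

View pics/r.png

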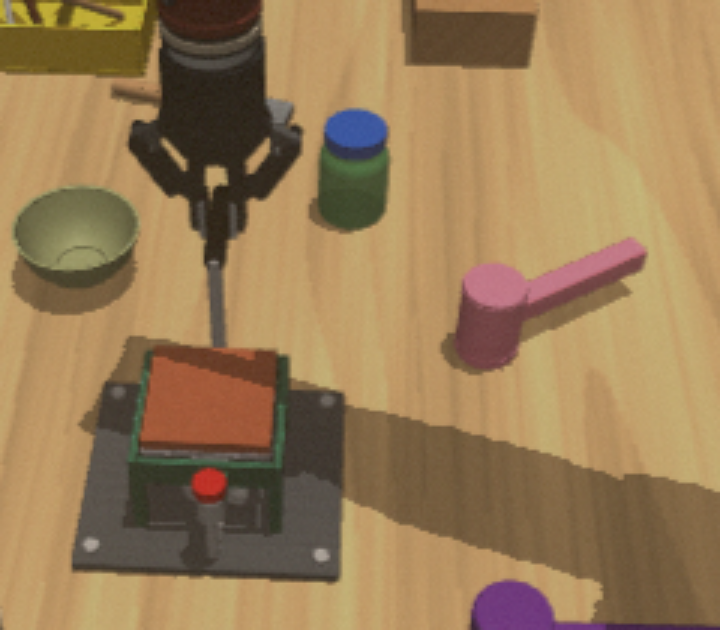

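The lever stands vertical: the arm is at x = 0.588–0.590 at every height. The tile top is at 0.109 m and the pin is still down. I'll hold a little longer, check again, then hand in.

step_arm --pt "0 0 0 0 0" --pt "0 0 0 0 0" --pt "0 0 0 0 0" --pt "0 0 0 0 0" --pt "0 0 0 0 0" --pt "0 0 0 0 0"

```text
time: 13.85
ee_pos: [0.592, -0.0893, 0.1709]
ee_rot: [0.704, 0.71, -0.0, 0.001]
wrist_force: [-5.2, -0.6, 8.5]
finger_gap: 0.0164
```

```bash
python3 st.py
python3 - <<'E'
from h import *
p,d=eyes.camera("side"); cv2.imwrite("pics/fin.png",p[:,:,::-1]);P=cloud("side",d);P[d==0]=9
for nm,c,lo,hi in(("mallet",(.491,.3235),.07,.09),("tile",(.589,.029),.1,.12),("pin",(.5835,.1075),.095,.125)):
    m=(abs(P[...,0]-c[0])<(.01 if nm=="pin" else .03))&(abs(P[...,1]-c[1])<(.008 if nm=="pin" else .03))&(P[...,2]>lo)&(P[...,2]<hi);print(nm,np.median(P[m],0))
print(abs(status.get_state()["qvel"]).max())
E
```

```text
13.85 [ 0.592  -0.0893  0.1709] [-5.18 -0.56  8.5 ] [-0.06  1.34 -0.  ] 0.01638483587923261
[[-0.0087, 1.0, 0.0013], [1.0, 0.0087, -0.0018], [-0.0018, 0.0013, -1.0]]
mallet [0.49077426 0.3272724  0.07923298]
tile [0.58894295 0.02934055 0.10933236]
pin [0.5838364  0.10700603 0.10310591]
0.0023994091638325126
```

View pics/fin.png

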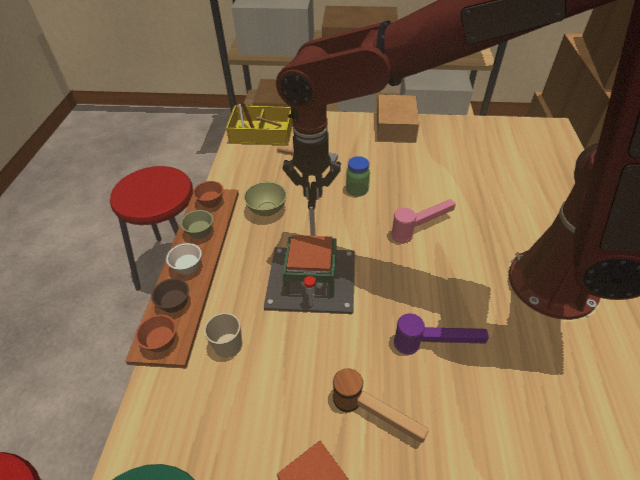

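The final view agrees: mallet standing at (348,390), bar held at (313,195), tile raised at (311,253), and the other things in place.

```bash
python3 -c "
from workcell import close_job
print(close_job())"
```

```text
the job is handed in; nothing more can be done
None
```

I drove the lock pin down with the wooden mallet and set the mallet back on the table where it had stood. I then swung the cam lever upright and handed the job in at about 14 s with the gripper still holding it; `close_job` reports no verdict.

Last checks:
- **Lock pin:** its top is at 0.103 m, against 0.104 m expected when fully down. The push reached about 22 N at the stop.
- **Mallet:** it stands free, with its head top at 0.079 m.
- **Lever:** the arm is vertical to about 1–2 mm over its height. The fingers hold the bar with a gap of 16.4 mm, and the robot's joints are still.
- **Tile:** its top is at 0.109 m, so its underside is at about 0.097 m. That is above the 0.095 m limit but a millimetre under the nominal 0.098 m.
- **Other pottery:** nothing looked moved in the final picture, though I did not measure each piece.

While the lever swung up, the side load on the gripper reached about 30 N. I moved the path outward and eased the grip, and it ended at about 10 N. No check failed.

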